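Pin the locking bar of a parts chest

TASK

Lock the steel parts chest: swing its locking bar over the lid until it stops in the clevis at the end of the chest, so that the holes line up, then take the long pin with the straight cylindrical grip from the stand and put it down through the clevis and the eye of the bar until its flange rests on the clevis. Leave it pinned and let go.

Things in the scene. Friction and masses are not known exactly. Their poses are not given: they have to be found in the camera images.
- lock_bar (a joint): Flat steel bar, 30 mm wide, 8 mm thick, level above the grey chest's lid on an upright hinge. Rad: 0 = home, at its stop in the clevis, holes in line; grows as the bar swings out towards the robot (clockwise from above); starts at 0.4 to 0.8. Light friction (1 N at the post) holds it where it is left. Its eye, a 50 mm square plate with a 30 mm hole, is 270 mm from the hinge axis.
- bar_post (a point): Centre of the black upright post for moving the bar: a cylinder 20 mm in diameter, 52 mm tall, standing on the bar. The point is half-way up it, 26 mm above the bar's top face and 140 mm from the hinge axis. y points along the bar from eye to hinge, z up.
- clevis_hole (a point): Centre of the 30 mm hole in the fixed clevis on the chest's end, on the top plate's top face, 136 mm above the table. z up; y along the chest to the bar's hinge axis, 270 mm away. Two level plates, 56 mm square, 8 mm thick, 20 mm apart, holes in line; closed on its +x side, open on -x, where the bar's eye swings in. Free down to the table. At home the post's centre is at y +130, z +12 mm.
- pin_grip (a point): Centre of the locking pin's grip, a steel cylinder 24 mm in diameter, 50 mm tall; below it a 44 mm flange (underside 31 mm below the point) and a 14 mm shank, tip 126 mm below. 0.25 kg. It hangs upright in an aluminium stand, 125 mm high; at first x runs along its row of three holes 80 mm apart. The others hold wrong, short pins with a ball and a T head; the order varies.
Not all that is in view belongs to the job. What is shaped like the part that bears pin_grip but brown or red is not meant.

How it is judged:
On the way:
1. the bar is swung home into the clevis (value of joint lock_bar below 0.07 rad), for 0.2 s.
At the end, for the whole second after the job is handed in: The bar is home (within 0.07 rad of its stop) and the locking pin stands through the clevis and the bar's eye: its grip is within 15 mm of the hole's axis, within 10 degrees of upright, and its flange rests on the clevis (within 7 mm) (value of joint lock_bar below 0.07 rad and horizontal distance between pin_grip and clevis_hole below 0.015 m and z of pin_grip in the frame of clevis_hole between 0.024 and 0.038 m and angle between pin_grip's own z axis and vertical below 0.18 rad); the robot touches nothing.
It also fails if it takes over 54 s, if anything falls off the work surface, if the arm or the gripper's body presses on something with over 40 N, if the wrist force passes 120 N, or if a joint passes its speed limit or range.

ROBOT

A 6-joint arm with a two-finger parallel gripper is mounted at the origin on the work surface. World frame = base frame: x ahead of the robot, y to its left, z up, the work surface at z = 0. Lengths are in m, angles in rad, forces in N, time in s.
With the tool pointing down it reaches from about 0.3 to 0.875 m from the base axis. Payload 6.4 kg.
Tool frame: the origin (TCP) lies where the fingers leave the gripper's body, on its centre line; the fingertips stand 73 mm ahead of it and the grasp point (between the pads) lies 54 mm ahead of it; z points along the fingers, y is the line along which they close (so a half turn about z gives the same grasp; the last joint's range is limited). The gripper opens to 85 mm and grips with 20 to 120 N. Pads are 22 mm wide; open, the fingers measure 114 mm over their backs; the gripper's body (76 mm by 85 mm) begins 54 mm behind the grasp point. The pads swing forward as they close: fully open they stand 13 mm farther back than shut.
Start: joints at [1.032, 0.181, 1.607, -0, 1.354, -0.206], TCP at [0.188, 0.543, 0.304] pointing down, gripper open.
Joint ranges: [-2.99, 2.99], [-0.89, 2.07], [0.3, 2.58], [-1.14, 4.28], [0, 2.63], [-3.12, 3.12]. Speed limits (rad/s): [2.57, 2.57, 3.01, 3.14, 3.14, 3.14].

INTERFACE

Orientations are given as a unit quaternion [w, x, y, z].
In Python, from bench import ctrl gives the robot as it stands.
- The arm moves only by the tool carry_out, never from a script. Its argument "steps" is one flat list of numbers, 7 for each row, row after row: the shift along the tool's x, y, z in m, then the turn, a rotation vector about the tool's x, y, z in rad, then the opening, from 0 (shut) to 1 (fully open). In form: [dx, dy, dz, wx, wy, wz, claw, dx, dy, dz, wx, wy, wz, claw, ...]. A call has 1 to 20 rows; each row is the pose to reach, as a shift and turn from the pose commanded when the call began, along the tool's axes at that moment; what a row does not reach only later rows make up. A row lasts 1/10 s, in which the tool goes at most 50 mm and 8.59 degrees, less where a joint would pass 70% of its speed; a pose out of reach is approached as far as the arm can. A call with a gripper value outside its range is refused whole. The fingers move at their own pace and stop on an object; the grip force is fixed at half the most. Time passes only in rows, so rows that repeat a pose let the fingers close. It gives the time, the measured TCP pose, the force, the opening and the grip force at its end, in the units of the state.
- ctrl.get_obs(): the state, without advancing time (a new reading comes with each control period).
- ctrl.camera(name): name is "scene" or "top"; returns the picture (480x640x3 uint8, red, green, blue); there is no depth.
- ctrl.camera_params(name): a dict with "vertical_fov" (degrees; the focal length in pixels is half the picture's height over the tangent of half this angle, whatever the lens; pixels are square), "cx", "cy" (the principal point, pixels), "k1" (the pictures are not rectified: a ray, as slopes to the right and down, at radius r is drawn at 1 + k1 r^2 times it, then the intrinsics apply), "cam_to_world" (4x4, takes a point from camera to world coordinates). Camera axes: x right, y down, z forward; pixel columns grow to the right and rows downward; lengths in m; the calibration is good to about 2 mm. A picture is of the moment at which its call begins. camera_params takes no time and is no camera call.
- ctrl.hand_in(): hands the job in; it is judged then, once.
The state is a dict: "time_s": time; "q": joint angles; "dq": joint speeds; "joint_efforts": joint torques, N m; "eef_pos": TCP position; "eef_rot": TCP orientation; "wrist_force": force on the tool from outside, world axes, zero at the start; "torque": the same for the moment, N m; "opening": opening from 0.0 (shut) to 1.0 (fully open); "grasp_force": force on a finger pad.
Only numpy, scipy, OpenCV 4.12 (cv2) and the standard library are available. Lean on these libraries where they do the work, as an engineer would, in place of code of your own. Each camera call takes 0.05 s, during which the arm holds its last target. There are 200 camera calls.

## Working session

There is one attempt and no reset: what is moved stays moved. The work goes in short steps, Python scripts to look and compute and a tool call to move; the robot and the scene stay as the last step left them, time stands still between calls to the robot, and variables do not carry over. Pictures are saved under pics/ and viewed, at most 10 in all, crops included, and the job is handed in when it is done.

Besides the shell and the picture viewer there is one more tool, called after ">>>" as name(argument=value, ...), one argument or row to a line, values as JSON. carry_out: Moves the arm, as the interface text tells. Its arguments: {"type":"object","properties":{"steps":{"type":"array"}},"required":["steps"]}

```bash
mkdir -p pics; cat > h.py <<'E'
import numpy as np, cv2
from bench import ctrl
def snap(n,f):
    im=ctrl.camera(n); cv2.imwrite('pics/'+f,im[:,:,::-1]); return im
def K(n):
    p=ctrl.camera_params(n); f=240/np.tan(np.radians(p['vertical_fov'])/2); return p,f,np.array(p['cam_to_world'])
def ray(n,u,v):
    p,f,T=K(n); d=np.array([(u-p['cx'])/f,(v-p['cy'])/f]); s=d.copy()
    for _ in range(20): s=d/(1+p['k1']*(s@s))
    return T[:3,3],T[:3,:3]@np.array([s[0],s[1],1])
def onz(n,u,v,z):
    o,d=ray(n,u,v); return o+d*(z-o[2])/d[2]
def proj(n,P):
    p,f,T=K(n); c=T[:3,:3].T@(np.array(P)-T[:3,3]); s=c[:2]/c[2]; s=s*(1+p['k1']*(s@s)); return s*f+[p['cx'],p['cy']]
def tri(a,b):
    (o1,d1),(o2,d2)=ray('scene',*a),ray('top',*b)
    t=np.linalg.lstsq(np.c_[d1,-d2],o2-o1,rcond=None)[0]
    p,q=o1+t[0]*d1,o2+t[1]*d2; return (p+q)/2,np.linalg.norm(p-q)
E
python3 - <<'E'
from h import *
snap('scene','s0.png');snap('top','t0.png')
for n in('scene','top'): print(ctrl.camera_params(n))
o=ctrl.get_obs();print(o['time_s'],o['eef_pos'],o['eef_rot'])
E
```

```text
{'vertical_fov': 52.37619650929948, 'cx': 314.997716092514, 'cy': 236.20889887488076, 'k1': 0.023518333554471943, 'cam_to_world': array([[-0.14647693,  0.51353485, -0.84547411,  1.2679412 ],
       [ 0.98907193,  0.09051978, -0.11637394,  0.10006976],
       [ 0.01677005, -0.8532808 , -0.52118196,  0.61974819],
       [ 0.        ,  0.        ,  0.        ,  1.        ]])}
{'vertical_fov': 57.68407686977784, 'cx': 323.45969162182416, 'cy': 241.99397777150233, 'k1': 0.03173330591094577, 'cam_to_world': array([[-0.0144162 , -0.97453596,  0.22376739,  0.3667907 ],
       [-0.99987134,  0.01562438,  0.00362955, -0.00430652],
       [-0.00703335, -0.22368627, -0.97463582,  1.09048704],
       [ 0.        ,  0.        ,  0.        ,  1.        ]])}
0.1 [0.18760569 0.54311801 0.30307021] [-2.99787011e-04  1.65622997e-01  9.86188812e-01 -7.48721388e-04]
```

View pics/s0.png

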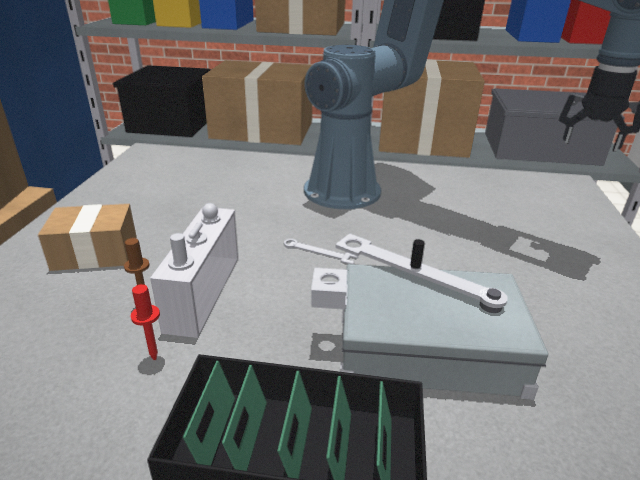

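View pics/t0.png

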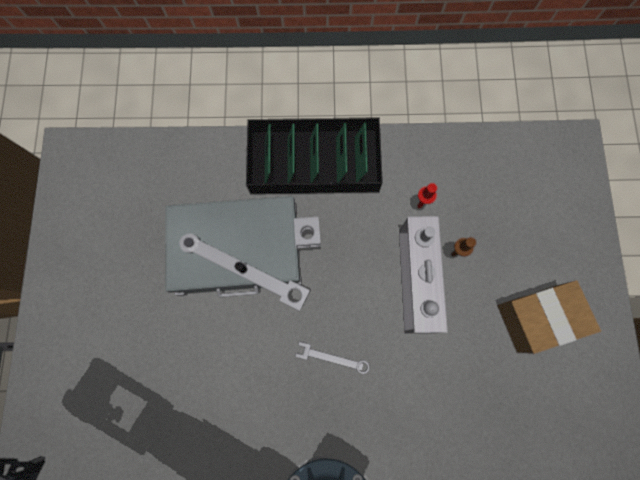

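Scene: chest at (430,320), clevis hole (330,279), bar post (417,255), hinge (492,296). The stand has three pins: cylinder (179,250), T (195,232) and ball (210,213). The top view shows the clevis hole at (307,233), post (240,267), and stand pins at (427,234), (428,271) and (431,308). Candidates are the steel cylinder, the T, the ball, and the red (143,300) and brown (134,250) lookalikes. The steel cylinder grip fits. I'll confirm it in an enlarged crop.

```bash
python3 - <<'E'
from h import *
s=cv2.imread('pics/s0.png');t=cv2.imread('pics/t0.png')
c=lambda i,x,y:cv2.resize(i[y:y+75,x:x+100],(400,300),interpolation=cv2.INTER_CUBIC)
cv2.imwrite('pics/c0.png',np.vstack([np.hstack([c(s,140,195),c(t,380,205)]),np.hstack([c(s,300,235),c(t,240,210)])]))
def q(n,a,b,z): print(n,tri(a,b),onz('scene',*a,z),onz('top',*b,z))
q('clevis',(330,279),(307,233),.136)
q('hinge',(493,294),(189,242),.14)
q('eye',(351,243),(294,296),.126)
q('grip top',(178,237),(428,232),.181)
for n,img in(('scene',s),('top',t)):
    g=img.max(2)<45
    x0,y0,w,h=(400,230,40,45) if n=='scene' else (225,252,30,30)
    m=g[y0:y0+h,x0:x0+w]; v,u=np.nonzero(m); print(n,u.mean()+x0,v.mean()+y0,u.min()+x0,u.max()+x0,v.min()+y0,v.max()+y0)
E
```

```text
clevis (array([0.60841588, 0.03621124, 0.13186616]), np.float64(0.00016012991940802423)) [0.6140142  0.03667355 0.136     ] [0.60736566 0.03611581 0.136     ]
hinge (array([0.59347594, 0.30460999, 0.12427063]), np.float64(0.0005378512515810189)) [0.61498515 0.29783613 0.14      ] [0.58981975 0.29985836 0.14      ]
eye (array([0.46793517, 0.06346834, 0.11907066]), np.float64(0.006239398322627676)) [0.4795919  0.06093221 0.126     ] [0.4669584  0.06607811 0.126     ]
grip top (array([ 0.59521279, -0.22764338,  0.17817316]), np.float64(0.0030580539987718784)) [ 0.59924657 -0.2272724   0.181     ] [ 0.59399689 -0.22544035  0.181     ]
scene 416.672268907563 254.78151260504202 411 423 241 267
top 240.55882352941177 267.20588235294116 236 245 263 272
```

View pics/c0.png

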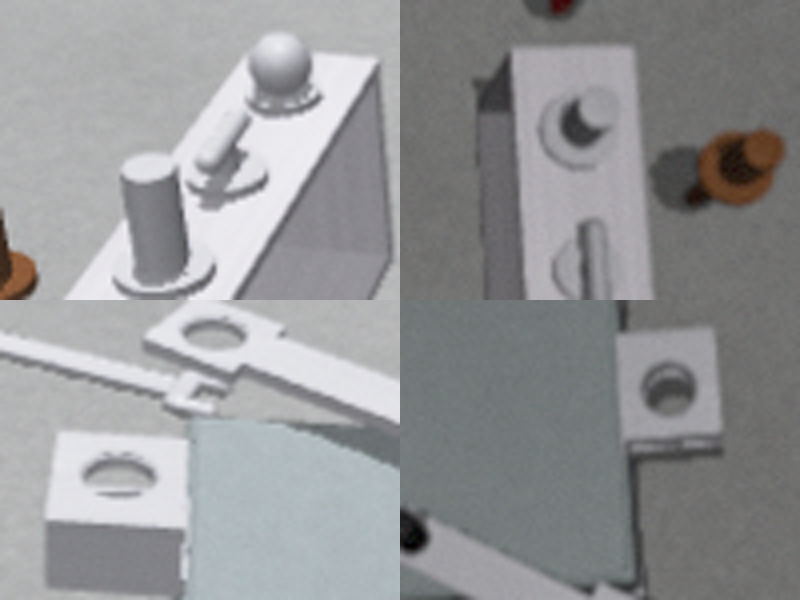

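The crop confirms it: the steel cylinder grip is at the -y stand's far-from-robot end, scene (179,250) and top (427,234), with the T and ball beside it. The clevis hole is clear. Next I'll work out the first move, to above the post.

```bash
cat >> h.py <<'E'
from scipy.spatial.transform import Rotation as R
def Rt():
    w,x,y,z=ctrl.get_obs()['eef_rot']; return R.from_quat([x,y,z,w])
def shift(tcp): return Rt().inv().apply(np.array(tcp)-ctrl.get_obs()['eef_pos']).round(4)
E
python3 - <<'E'
from h import *
p,e=tri((416.7,254.8),(240.6,267.2));print('post',p,e)
for n,uv in(('scene',(416.7,254.8)),('top',(240.6,267.2))): print(onz(n,*uv,.148))
C=np.array([.609,.0365,.136]);H=np.array([.5935,.305,.118])
d=(H-C)[:2];print('len',np.linalg.norm(d),'post-hinge',np.linalg.norm((H-p)[:2]))
b=(H-p)[:2];print('bar angle',np.arctan2(b[0],b[1])-np.arctan2(d[0],d[1]))
# stand pin: grip top centre and flange
for a,bb,z in(((140+152/4-.4,195+165/4-.4),(380+198/4-.4,205+106/4-.4),.181),):
    print('griptop',tri(a,bb),onz('scene',*a,z),onz('top',*bb,z))
print('flange',onz('scene',140+164/4-.4,195+268/4-.4,.131),onz('top',380+178/4-.4,205+130/4-.4,.131))
print(Rt().as_matrix().round(3),shift([p[0],p[1],.148+.054+.12]))
E
```

```text
post [0.52982483 0.18104545 0.14575772] 0.0017102739411200814
[0.53358284 0.17979959 0.148     ]
[0.52945234 0.18147493 0.148     ]
len 0.2689470208052136 post-hinge 0.13935300021198835
bar angle 0.5322097832335481
griptop (array([ 0.59612899, -0.22852859,  0.18113641]), np.float64(0.0012900130597146865)) [ 0.59579961 -0.22936597  0.181     ] [ 0.59594788 -0.22792224  0.181     ]
flange [ 0.60050801 -0.22875948  0.131     ] [ 0.5947711  -0.22803897  0.131     ]
[[-0.945  0.327 -0.001]
 [ 0.327  0.945 -0.001]
 [ 0.    -0.002 -1.   ]] [-0.4417 -0.2304 -0.0187]
```

>>> carry_out(
  steps=[-0.442,-0.23,-0.02,0,0,0,1,-0.442,-0.23,-0.02,0,0,0,1,-0.442,-0.23,-0.02,0,0,0,1,-0.442,-0.23,-0.02,0,0,0,1,-0.442,-0.23,-0.02,0,0,0,1,-0.442,-0.23,-0.02,0,0,0,1,-0.442,-0.23,-0.02,0,0,0,1,-0.442,-0.23,-0.02,0,0,0,1,-0.442,-0.23,-0.02,0,0,0,1,-0.442,-0.23,-0.02,0,0,0,1,-0.442,-0.23,-0.02,0,0,0,1,-0.442,-0.23,-0.02,0,0,0,1,-0.442,-0.23,-0.02,0,0,0,1,-0.442,-0.23,-0.02,0,0,0,1],
)

```text
time_s: 1.5
eef_pos: [0.5295, 0.1829, 0.3237]
eef_rot: [-0.0, 0.165, 0.986, 0.0]
wrist_force: [0.5, -0.1, 0.1]
opening: 1.0
grasp_force: 0.0
```

>>> carry_out(
  steps=[-0.001,-0.001,0.05,0,0,0,1,-0.001,-0.001,0.09,0,0,0,1,-0.001,-0.001,0.118,0,0,0,1,-0.001,-0.001,0.118,0,0,0,1,-0.001,-0.001,0.118,0,0,0,0,-0.001,-0.001,0.118,0,0,0,0,-0.001,-0.001,0.118,0,0,0,0,-0.001,-0.001,0.118,0,0,0,0,-0.001,-0.001,0.118,0,0,0,0,-0.001,-0.001,0.118,0,0,0,0,-0.001,-0.001,0.118,0,0,0,0,-0.001,-0.001,0.118,0,0,0,0],
)

```text
time_s: 2.7
eef_pos: [0.5315, 0.1795, 0.2075]
eef_rot: [0.001, 0.166, 0.986, -0.001]
wrist_force: [-3.0, -5.6, 7.8]
opening: 0.219
grasp_force: 59.0
```

```bash
python3 - <<'E'
from h import *
C=np.array([.609,.0365]);H=np.array([.5935,.305])
o=ctrl.get_obs();print(o['eef_pos'],o['torque'],o['opening'])
P0=np.array([.5300,.1815]);th0=.532
for th in(.4,.27,.14,.05,0):
    a=R.from_euler('z',th0-th).as_matrix()[:2,:2]; p=H+a@(P0-H); print(th,p,shift([*p,o['eef_pos'][2]]))
E
```

```text
[0.53147203 0.17945442 0.20746258] [-0.8582072   0.55585199  0.03987882] 0.2189991163981963
0.4 [0.54680711 0.17421669] [-0.0162  0.0001  0.    ]
0.27 [0.56415509 0.16926726] [-0.0342  0.0011  0.0001]
0.14 [0.5819983  0.16660849] [-0.052   0.0044  0.0001]
0.05 [0.59448328 0.16613484] [-0.0639  0.008   0.0001]
0 [0.60142242 0.16635753] [-0.0704  0.0105  0.0001]
```

>>> carry_out(
  steps=[-0.016,0,0,0,0,-0.12,0,-0.025,0.0005,0,0,0,-0.2,0,-0.034,0.001,0,0,0,-0.26,0,-0.043,0.0025,0,0,0,-0.33,0,-0.052,0.0045,0,0,0,-0.39,0,-0.058,0.006,0,0,0,-0.44,0,-0.064,0.008,0,0,0,-0.48,0,-0.064,0.008,0,0,0,-0.48,0],
)

```text
time_s: 3.5
eef_pos: [0.5961, 0.1649, 0.2075]
eef_rot: [0.002, -0.074, 0.997, -0.002]
wrist_force: [0.2, -7.6, 4.0]
opening: 0.215
grasp_force: 59.6
```

>>> carry_out(
  steps=[-0.003,0,0,0,0,-0.02,0,-0.006,0,0,0,0,-0.04,0,-0.008,0.001,0,0,0,-0.05,0,-0.008,0.001,0,0,0,-0.05,0],
)

```text
time_s: 3.9
eef_pos: [0.6036, 0.1654, 0.2075]
eef_rot: [0.001, -0.098, 0.995, -0.003]
wrist_force: [0.8, -15.8, 5.3]
opening: 0.217
grasp_force: 59.9
```

```bash
python3 - <<'E'
from h import *
s=snap('scene','s1.png');t=snap('top','t1.png')
c=lambda i,x,y:cv2.resize(i[y:y+75,x:x+100],(400,300),interpolation=cv2.INTER_CUBIC)
cv2.imwrite('pics/c1.png',np.hstack([c(s,290,235),c(t,260,195)])[:,:,::-1])
E
```

```text
(no output)
```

View pics/c1.png

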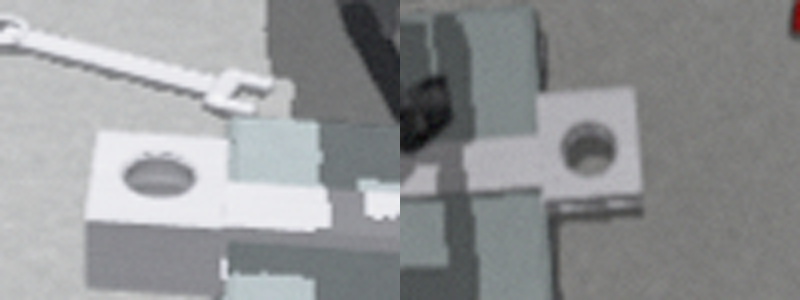

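The bar's eye is inside the clevis, with the hole nearly in line at top (307,233) and only a slight crescent left. I'll nudge it until it stops.

>>> carry_out(
  steps=[-0.0015,-0.001,0,0,0,0,0,-0.003,-0.0015,0,0,0,0,0,-0.003,-0.0015,0,0,0,0,0],
)

```text
time_s: 4.3
eef_pos: [0.6046, 0.1654, 0.2074]
eef_rot: [-0.002, -0.098, 0.995, -0.002]
wrist_force: [-9.4, -12.6, 11.4]
opening: 0.217
grasp_force: 60.5
```

>>> carry_out(
  steps=[0,0,0,0,0,0,1,0,0,0,0,0,0,1,0,0,0,0,0,0,1,0,0,0,0,0,0,1,0,0,-0.04,0,0,0,1,0,0,-0.08,0,0,0,1,0,0,-0.12,0,0,0,0.6,0,0,-0.12,0,0,0,0.6],
)

```text
time_s: 5.1
eef_pos: [0.6077, 0.169, 0.3334]
eef_rot: [0.006, -0.099, 0.995, -0.0]
wrist_force: [0.3, 0.1, 0.6]
opening: 0.697
grasp_force: 0.0
```

```bash
python3 - <<'E'
from h import *
print('brown',tri((131,240),(471,241)),'red',tri((141,289),(432,187)))
print(ctrl.get_obs()['wrist_force'],shift([.596,-.2285,.326]),Rt().as_matrix().round(3))
E
```

```text
brown (array([ 0.5795569 , -0.32572123,  0.15213138]), np.float64(0.0014997035716076466)) red (array([ 0.70693995, -0.24873506,  0.1491736 ]), np.float64(0.0010653796008496016))
[0.34404506 0.13336752 0.59904068] [ 0.0897 -0.3874  0.0068] [[-0.98  -0.196  0.012]
 [-0.196  0.981  0.001]
 [-0.012 -0.001 -1.   ]]
```

>>> carry_out(
  steps=[0.09,-0.388,0.005,0,0,0.2,0.6,0.09,-0.388,0.005,0,0,0.2,0.6,0.09,-0.388,0.005,0,0,0.2,0.6,0.09,-0.388,0.005,0,0,0.2,0.6,0.09,-0.388,0.005,0,0,0.2,0.6,0.09,-0.388,0.005,0,0,0.2,0.6,0.09,-0.388,0.005,0,0,0.2,0.6,0.09,-0.388,0.005,0,0,0.2,0.6,0.09,-0.388,0.005,0,0,0.2,0.6,0.09,-0.388,0.005,0,0,0.2,0.6,0.09,-0.388,0.005,0,0,0.2,0.6,0.09,-0.388,0.005,0,0,0.2,0.6],
)

```text
time_s: 6.3
eef_pos: [0.5932, -0.2281, 0.3208]
eef_rot: [-0.0, 0.0, 1.0, 0.0]
wrist_force: [-0.0, -0.4, 0.5]
opening: 0.602
grasp_force: 0.0
```

```bash
python3 - <<'E'
from h import *
s=snap('scene','s2.png');t=snap('top','t2.png')
c=lambda i,x,y:cv2.resize(i[y:y+150,x:x+200],(400,300),interpolation=cv2.INTER_CUBIC)
cv2.imwrite('pics/c2.png',np.vstack([np.hstack([c(s,90,150),c(t,360,150)]),np.hstack([c(s,250,205),c(t,200,160)])])[:,:,::-1])
o=ctrl.get_obs();print(o['eef_pos'],o['eef_rot'],shift([.596,-.2285,.212]))
E
```

```text
[ 0.59325432 -0.22825381  0.32099344] [6.38101012e-05 3.71663699e-04 9.99999929e-01 2.16589188e-05] [-0.0027 -0.0002  0.109 ]
```

View pics/c2.png

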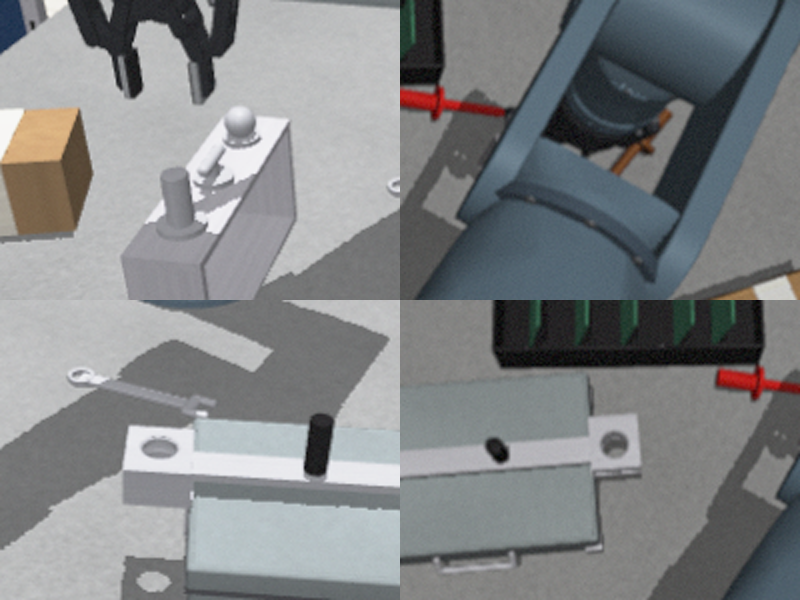

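The bar is home and the clevis hole is clear through, at scene (329,279) and top (307,232). The red and brown lookalikes have toppled onto the table, out of the way. The gripper hovers over the stand, so I'll descend on the cylinder pin.

>>> carry_out(
  steps=[-0.003,0,0.03,0,0,0,0.6,-0.003,0,0.06,0,0,0,0.6,-0.003,0,0.085,0,0,0,0.6,-0.003,0,0.108,0,0,0,0.6,-0.003,0,0.108,0,0,0,0.6,-0.003,0,0.108,0,0,0,0,-0.003,0,0.108,0,0,0,0,-0.003,0,0.108,0,0,0,0,-0.003,0,0.108,0,0,0,0,-0.003,0,0.108,0,0,0,0,-0.003,0,0.108,0,0,0,0,-0.003,0,0.108,0,0,0,0],
)

```text
time_s: 7.6
eef_pos: [0.5969, -0.2302, 0.215]
eef_rot: [0.002, 0.001, 1.0, -0.001]
wrist_force: [-0.0, 0.7, 6.6]
opening: 0.269
grasp_force: 59.2
```

>>> carry_out(
  steps=[0,0,-0.03,0,0,0,0,0,0,-0.06,0,0,0,0,0,0,-0.09,0,0,0,0,0,0,-0.12,0,0,0,0,0,0,-0.145,0,0,0,0,0,0,-0.145,0,0,0,0,0,0,-0.145,0,0,0,0],
)

```text
time_s: 8.3
eef_pos: [0.5956, -0.2297, 0.3571]
eef_rot: [-0.0, 0.001, 1.0, 0.0]
wrist_force: [-0.3, -1.7, -3.3]
opening: 0.264
grasp_force: 59.6
```

```bash
python3 - <<'E'
from h import *
s=snap('scene','s3.png')
cv2.imwrite('pics/c3.png',cv2.resize(s[80:330,60:380],(800,600))[:,:,::-1])
o=ctrl.get_obs();print(o['eef_pos'],o['eef_rot'],shift([.611,.036,o['eef_pos'][2]]))
E
```

```text
[ 0.59527494 -0.22942112  0.3557219 ] [-1.30653558e-03  1.43538233e-03  9.99997810e-01  7.82383874e-04] [-0.015   0.2655  0.0004]
```

View pics/c3.png

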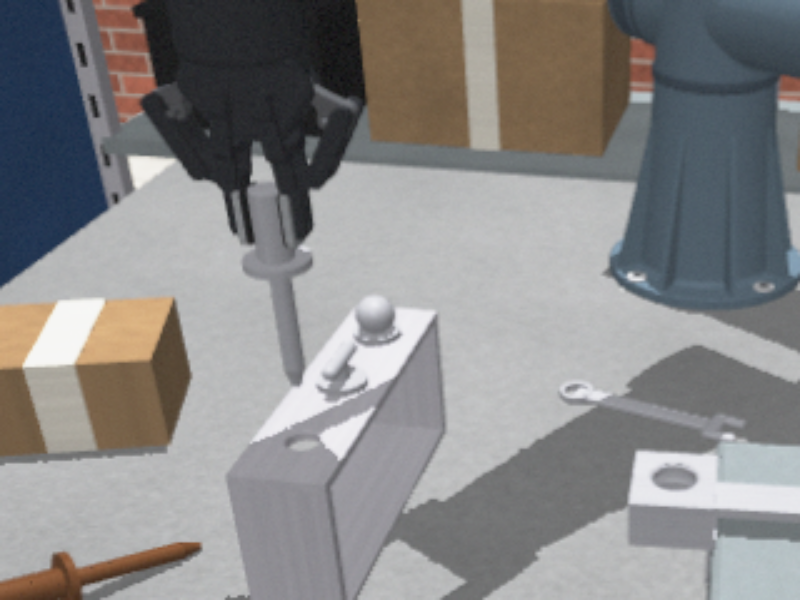

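The long pin is held upright; its tip is at about scene (177,237), and the stand hole is empty. Next is over the clevis.

>>> carry_out(
  steps=[-0.015,0.045,0,0,0,0,0,-0.015,0.09,0,0,0,0,0,-0.015,0.135,0,0,0,0,0,-0.015,0.18,0,0,0,0,0,-0.015,0.22,0,0,0,0,0,-0.015,0.25,0,0,0,0,0,-0.015,0.266,0,0,0,0,0,-0.015,0.266,0,0,0,0,0,-0.015,0.266,0,0,0,0,0,-0.015,0.266,0,0,0,0,0],
)

```text
time_s: 9.35
eef_pos: [0.6116, 0.0348, 0.3571]
eef_rot: [-0.001, 0.002, 1.0, -0.0]
wrist_force: [0.2, -0.3, -3.0]
opening: 0.264
grasp_force: 59.9
```

```bash
python3 - <<'E'
from h import *
s=snap('scene','s4.png');t=snap('top','t4.png')
c=lambda i,x,y:cv2.resize(i[y:y+150,x:x+100],(400,600),interpolation=cv2.INTER_CUBIC)
cv2.imwrite('pics/c4.png',np.hstack([c(s,280,160),c(t,260,150)])[:,:,::-1])
o=ctrl.get_obs();p=o['eef_pos'];print(p,o['eef_rot'])
for z in(.031+.003,.126+.003): print(z,proj('scene',[p[0],p[1],p[2]-.054-z]))
E
```

```text
[0.61173983 0.03478082 0.35750832] [-2.79132536e-04  2.33447802e-03  9.99997229e-01 -1.20274764e-04]
0.034 [331.81526849 207.35611763]
0.129 [329.78787754 258.9520101 ]
```

View pics/c4.png

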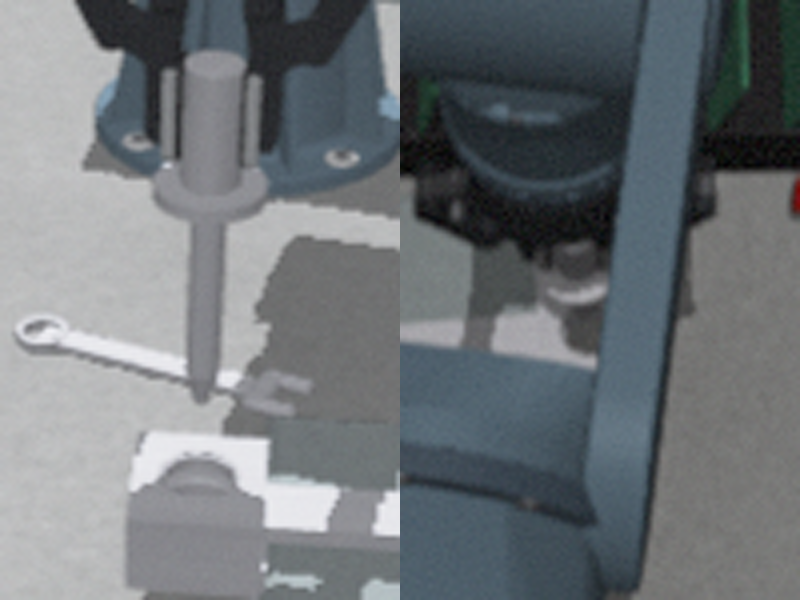

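The tip is at scene (330,260), within 1 px of the prediction, so the pin is upright. The hole is at (330,279). Now I'll lower with a 1.5 mm y correction.

>>> carry_out(
  steps=[0,0.0015,0.015,0,0,0,0,0,0.0015,0.03,0,0,0,0,0,0.0015,0.045,0,0,0,0,0,0.0015,0.06,0,0,0,0,0,0.0015,0.06,0,0,0,0],
)

```text
time_s: 9.95
eef_pos: [0.6101, 0.0378, 0.2938]
eef_rot: [-0.003, 0.001, 1.0, 0.0]
wrist_force: [-0.6, -0.1, -3.8]
opening: 0.269
grasp_force: 59.9
```

>>> carry_out(
  steps=[0,0,0.015,0,0,0,0,0,0,0.03,0,0,0,0,0,0,0.045,0,0,0,0,0,0,0.055,0,0,0,0,0,0,0.061,0,0,0,0,0,0,0.061,0,0,0,0],
)

```text
time_s: 10.55
eef_pos: [0.6112, 0.0377, 0.2356]
eef_rot: [-0.001, 0.001, 1.0, 0.0]
wrist_force: [0.0, -0.3, -3.0]
opening: 0.265
grasp_force: 59.9
```

>>> carry_out(
  steps=[0,0,0.003,0,0,0,0,0,0,0.006,0,0,0,0,0,0,0.008,0,0,0,0,0,0,0.008,0,0,0,0],
)

```text
time_s: 10.95
eef_pos: [0.6116, 0.0377, 0.2288]
eef_rot: [-0.0, 0.001, 1.0, 0.0]
wrist_force: [0.7, 0.3, -3.0]
opening: 0.268
grasp_force: 59.9
```

>>> carry_out(
  steps=[0,0,0.002,0,0,0,0,0,0,0.004,0,0,0,0,0,0,0.004,0,0,0,0],
)

```text
time_s: 11.25
eef_pos: [0.6119, 0.0376, 0.226]
eef_rot: [0.0, 0.001, 1.0, -0.0]
wrist_force: [-3.4, -0.4, 4.0]
opening: 0.267
grasp_force: 60.6
```

The flange has made contact, so I'll release and lift off.

>>> carry_out(
  steps=[0,0,0,0,0,0,0.7,0,0,0,0,0,0,0.7,0,0,0,0,0,0,0.7,0,0,0,0,0,0,0.7,0,0,0,0,0,0,0.7,0,0,-0.04,0,0,0,0.7,0,0,-0.08,0,0,0,0.7,0,0,-0.12,0,0,0,0.7,0,0,-0.12,0,0,0,0.7,0,-0.05,-0.12,0,0,0,0.7,0,-0.1,-0.12,0,0,0,0.7,0,-0.14,-0.12,0,0,0,0.7,0,-0.14,-0.12,0,0,0,0.7],
)

```text
time_s: 12.55
eef_pos: [0.6109, -0.1073, 0.344]
eef_rot: [-0.0, 0.004, 1.0, -0.001]
wrist_force: [-0.4, 0.2, 0.1]
opening: 0.702
grasp_force: 0.0
```

```bash
python3 - <<'E'
from h import *
s=snap('scene','s5.png');t=snap('top','t5.png')
c=lambda i,x,y:cv2.resize(i[y:y+150,x:x+200],(400,300),interpolation=cv2.INTER_CUBIC)
cv2.imwrite('pics/c5.png',np.vstack([np.hstack([c(s,250,180),c(t,200,150)]),cv2.resize(s,(800,600))[150:450]])[:,:,::-1])
print(ctrl.get_obs()['wrist_force'],proj('scene',[.611,.037,.192]),proj('scene',[.611,.037,.139]))
E
```

```text
[-0.48794503  0.20727572  0.01330642] [331.56501244 249.82286224] [330.47116715 276.50197218]
```

View pics/c5.png

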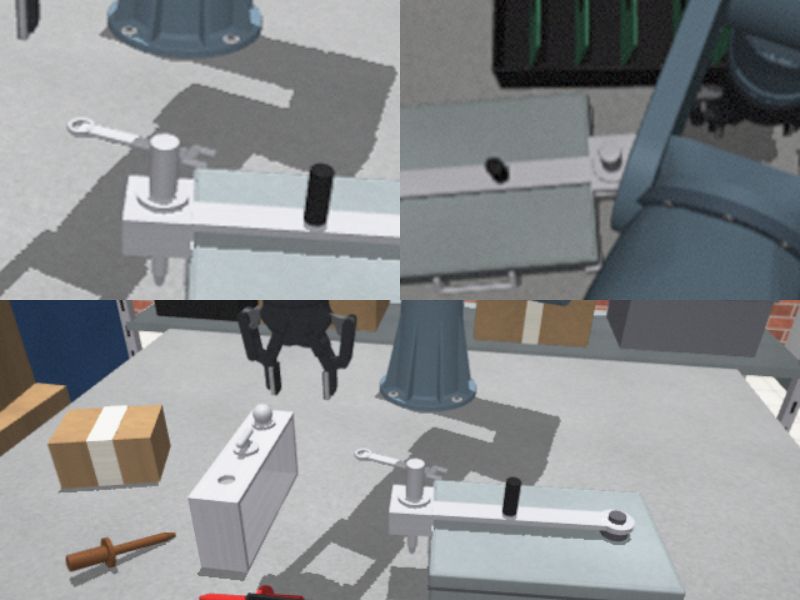

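The pin stands upright through the clevis at scene (331,265). Its flange is seated, the tip shows below the clevis, the bar is home and the gripper is clear.

```bash
python3 -c "
from bench import ctrl
print(ctrl.hand_in())"
```

```text
the job is handed in; nothing more can be done
None
```

The chest is locked and handed in at about 12.6 s of the 54 s: the last pictures show the bar home and the long pin upright through the clevis with its flange seated, and the gripper is clear (the hand-in returned no verdict).

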